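Clamp an open tray of grinding balls on the shaker under the sash

ROBOT

A 6-joint arm with a two-finger parallel gripper is mounted at the origin on the work surface. World frame = base frame: x ahead of the robot, y to its left, z up, the work surface at z = 0. Lengths are in m, angles in rad, forces in N, time in s.
With the tool pointing down it reaches from about 0.25 to 0.775 m from the base axis. Payload 4 kg.
Tool frame: the origin (TCP) lies at the very end of the fingers, on their centre line; the grasp point (between the pads) lies hold_point_z behind it (hold_point_z is the distance from the TCP to the grasp point, in m); z points along the fingers, y is the direction in which the jaws open and shut (so a half turn about z gives the same grasp; the last joint's range is limited). The gripper opens to 94 mm and grips with 3 to 60 N. Pads are 16 mm wide; open, the fingers measure 119 mm over their backs; the gripper's body (75 mm by 177 mm) begins 78 mm behind the grasp point.
Start: joints at [1.17, 0.087, 1.371, -0, 1.684, -0.103], TCP at [0.161, 0.526, 0.206] pointing down, gripper open.
Joint ranges: [-3.1, 3.1], [-0.76, 2.03], [0.27, 2.55], [-1.08, 4.22], [0.17, 2.65], [-2.57, 2.57]. Speed limits (rad/s): [2.79, 2.79, 3.14, 3.14, 3.14, 3.14].

INTERFACE

Orientations are given as [roll, pitch, yaw] about the fixed x, y, z axes, in that order (R = Rz(yaw) Ry(pitch) Rx(roll)).
In Python, from bench import * gives the robot as it stands.
- The arm moves only by the tool step_arm, never from a script. Its argument "increments" is text: rows parted by semicolons, each of 6 numbers parted by spaces: the shift along the tool's x, y, z in cm, then the turn, a rotation vector about the tool's x, y, z in rad. A call has 1 to 5 rows; each row shifts and turns the commanded pose from where the row before left it, along the tool's axes as they then stand; what a row does not reach is not made up. A row lasts 1/10 s, in which the tool goes at most 50 mm and 8.59 degrees, less where a joint would pass 70% of its speed; a pose out of reach is approached as far as the arm can. A call is refused whole if a number of a shift passes 5 or a number of a turn 0.15, either way. A call with a gripper value outside its range is refused whole. "claw" is the gripper's target within -1 to 1 (shut at 1, half-way at 0, fully open at -1), set as the call begins (left out, the last holds). The fingers move at their own pace and stop on an object; the grip force is fixed at half the most. Time passes only in rows, so rows that do not move let the fingers close. It gives the time, the measured TCP pose, the force and the opening at its end, in the units of the state.
- get_obs(): the state, without advancing time (a new reading comes with each control period).
- snapshot(name): name is "side" or "top" or "wrist"; returns the picture (420x560x3 uint8, red, green, blue); there is no depth.
- calibration(name): a dict with "camera_matrix" (3x3 intrinsics, pixels), "eye" and "orientation" of the camera in the world; the wrist camera has in their place "tool_from_camera" (4x4, takes a point from camera to tool coordinates, whose origin is the TCP and whose axes are the flange's). Camera axes: x right, y up, looking along -z (the intrinsics and any distortion apply to the point x, -y, -z); pixel columns grow to the right and rows downward; lengths in m; the calibration is good to about 2 mm. The wrist camera is an equidistant fisheye: a pixel r from the principal point sees the ray r / f radians off the axis. A picture is of the moment at which its call begins: read the wrist's pose just before it. calibration takes no time and is no camera call.
- close_job(): hands the job in, once; it reports no verdict.
The state is a dict: "time": time; "joint_positions": joint angles; "qvel": joint speeds; "joint_torque": joint torques, N m; "tool_pos": TCP position; "ee_rot": TCP orientation; "wrist_force": force on the tool from outside, world axes, zero at the start; "wrist_torque": the same for the moment, N m; "width": finger opening in m.
Only numpy, scipy, OpenCV 4.12 (cv2) and the standard library are available. Lean on these libraries where they do the work, as an engineer would, in place of code of your own. Each camera call takes 0.05 s, during which the arm holds its last target. There are 200 camera calls.

TASK

Set the open tray of loose grinding balls lengthwise on the orbital shaker under the fume cabinet's half-raised sash, roughly in the middle between its guide rails, then slide the clamp bar inwards until you feel the tray held tight and square between the bar and the end stop, with no play left. Keep the tray level all the way so that no ball leaves it, do not force the shaker, and leave the sash, the mortar, the beaker and the bottle alone.

Things in the scene. Friction and masses are not known exactly. Their poses are not given: they have to be found in the camera images.
- tray_center (a point): Centre (half-way up) of the open, straight-sided stainless-steel tray that stands on the bench outside the fume cabinet, its length roughly along the world's y: 130 mm long (its x), 56 mm wide (its y), 34 mm high (its z, up), walls and floor 3 mm thick, 165 to 310 g. Its underside is 17 mm below this point. Its two ends are alike.
- ball0_center (a point): Centre of one of the five loose white porcelain grinding balls in the tray (24 mm diameter, 18 g).
- ball1_center (a point): Centre of one of the five loose white porcelain grinding balls in the tray (24 mm diameter, 18 g).
- ball2_center (a point): Centre of one of the five loose white porcelain grinding balls in the tray (24 mm diameter, 18 g).
- ball3_center (a point): Centre of one of the five loose white porcelain grinding balls in the tray (24 mm diameter, 18 g).
- ball4_center (a point): Centre of one of the five loose white porcelain grinding balls in the tray (24 mm diameter, 18 g).
- deck (a point): Middle of the shaker's deck, on top of its flat rubber mat, 82 mm above the bench. The low white orbital shaker (240 mm along its x, 220 mm along its y) is fixed, just under the sash. Its x points into the cabinet, from the clamp bar towards the end stop; z is up. The deck stays still in this job. Low guide rails, 10 mm higher than the mat, run along x at 94 mm either side of the middle.
- stop: The end stop, a fixed fence across the deck's inner end, 160 mm long (its y), 28 mm high above the mat. The origin is at the height of the mat, midway along the face that the tray's inner end must rest against, 62 to 80 mm beyond the deck's middle; its x is the shaker's x, pointing away from the tray.
- bar_face (a point): Middle of the inner face of the clamp bar: an upright sliding fence across the deck's outer end, nearest the opening, parallel to the end stop, 160 mm long (y), 10 mm thick, reaching from 2 to 28 mm above the mat; this point is 15 mm above the mat. Its axes are the shaker's. It slides only along the shaker's x.
- bar (a joint): How far the clamp bar has slid inwards along the shaker's x (m): 0 fully open, 0.060 at most. At 0 its inner face is 100 mm outward of the deck's middle. It slides stiffly (about 4 N to push), has no spring and stays where it is left. At the start the gap between bar and end stop is 20 to 50 mm longer than the tray. It can be pushed from outside, on its outer face.
- sash: The half-raised glass sash of the cabinet, fixed: 500 mm wide (its y), 20 mm thick (its x, into the cabinet), reaching 280 mm up from here. The origin is the middle of its lower edge, about 360 mm above the bench. The tray's place lies 50 to 95 mm inward of the sash, so a hand can only hold the tray there leaning outwards (its upper end towards +y), passing under this edge.
- hood: Compact bench-top fume cabinet, fixed at the robot's right: 560 mm wide (along the world's x), 500 mm deep, 670 mm high, its opening facing left (+y). The origin is on the bench, in the sash's plane, midway between the two posts that carry the sash. Glass wall on the robot's side, white baffle at the back, slim frame and no pane on the far side, open top.
- mortar: Bystander: round white porcelain mortar bowl on the bench next to the tray, nearer the robot or farther than it; 104 mm across the rim, 60 mm high; origin under its centre.
- beaker: Bystander: glass beaker inside the cabinet behind the shaker, 80 mm diameter, 110 mm high; origin under its centre.
- washbottle: Bystander: white plastic bottle inside the cabinet between shaker and robot, 68 mm diameter, 150 mm high; origin under its centre.
Mind the look-alikes: they are no part of the job. Of the things shaped like the part that bears tray_center, the bare steel one is meant.

How it is judged:
By the outcome, as a careful person would: the job done as asked, in the order asked, and still so for the second after the job is handed in, with the robot touching nothing.
It also fails if it takes over 54 s, if anything falls off the work surface, if the arm or the gripper's body presses on something with over 40 N, if the wrist force passes 120 N, or if a joint passes its speed limit or range.

## Working session

There is one attempt and no reset: what is moved stays moved. The work goes in short steps, Python scripts to look and compute and a tool call to move; the robot and the scene stay as the last step left them, time stands still between calls to the robot, and variables do not carry over. Pictures are saved under pics/ and viewed, about 8 in all and at most 12, crops included, and the job is handed in when it is done.

Besides the shell and the picture viewer there is one more tool, called after ">>>" in YAML: its name, and indented under it one key for each argument. step_arm: Moves the arm, as the interface text tells. Its arguments: {"type":"object","properties":{"increments":{"type":"string"},"claw":{"type":"number"}},"required":["increments"]}

```bash
ls; mkdir -p pics
python3 - <<'E'
from bench import *
import cv2, numpy as np
np.set_printoptions(precision=4,suppress=True)
print(get_obs())
for n in ("side","top","wrist"):
    cv2.imwrite(f"pics/{n}0.png",snapshot(n)[:,:,::-1]); print(n,calibration(n))
E
```

```text
pics
{'time': 0.0, 'joint_positions': array([ 1.1699,  0.0879,  1.3722, -0.    ,  1.6836, -0.1031]), 'qvel': array([ 0.0003,  0.0011,  0.0015, -0.0003, -0.0009,  0.0005]), 'joint_torque': array([ -0.    , -34.0194, -30.2421,   0.0718,   0.0333,  -0.0002]), 'tool_pos': array([0.1612, 0.5253, 0.2043]), 'ee_rot': array([-3.1394, -0.0002,  2.8438]), 'wrist_force': array([-0.6578,  0.1072, -0.5383]), 'wrist_torque': array([-0.016 ,  0.0501,  0.0075]), 'width': 0.09397196229398769}
side {'camera_matrix': array([[432.8409,   0.    , 276.3139],
       [  0.    , 432.8409, 203.3245],
       [  0.    ,   0.    ,   1.    ]]), 'eye': array([0.5027, 0.6641, 0.906 ]), 'orientation': array([ 0.8289, -0.0143, -3.0706])}
top {'camera_matrix': array([[381.3021,   0.    , 275.4769],
       [  0.    , 381.3021, 211.7122],
       [  0.    ,   0.    ,   1.    ]]), 'eye': array([ 0.4209, -0.0616,  1.0647]), 'orientation': array([ 0.1749, -0.0134, -1.5598])}
wrist {'camera_matrix': array([[325.1923,   0.    , 285.425 ],
       [  0.    , 325.1923, 211.2978],
       [  0.    ,   0.    ,   1.    ]]), 'tool_from_camera': array([[-0.0005,  0.9673,  0.2537,  0.0719],
       [ 1.    ,  0.0006, -0.0001,  0.0016],
       [-0.0003,  0.2537, -0.9673, -0.1786],
       [ 0.    ,  0.    ,  0.    ,  1.    ]])}
```

View pics/side0.png

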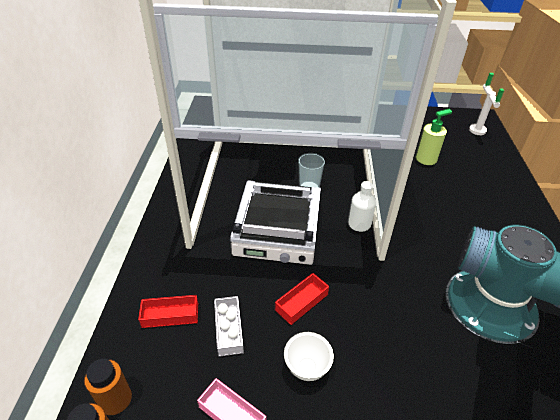

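View pics/top0.png

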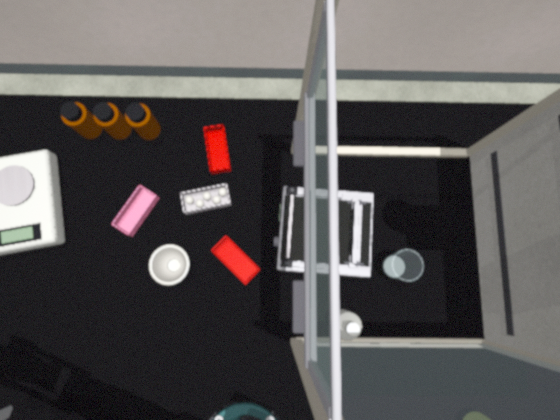

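The side view shows the steel tray with its balls around (228,325), a red look-alike on either side, and the shaker at (278,222). In the top view the tray is at (206,198) and the shaker at (327,232), partly hidden behind the sash. I'll enlarge both.

```bash
cat > h.py <<'E'
import numpy as np, cv2
from scipy.spatial.transform import Rotation as R
from bench import *
np.set_printoptions(precision=4,suppress=True)
def rays(name,px,tool=None):
    c=calibration(name);K=c['camera_matrix'];px=np.atleast_2d(px).astype(float)
    q=np.c_[(px[:,0]-K[0,2])/K[0,0],(px[:,1]-K[1,2])/K[1,1]]
    if name=='wrist':
        r=np.linalg.norm(q,axis=1)+1e-12
        d=np.c_[q[:,0]/r*np.sin(r),-q[:,1]/r*np.sin(r),-np.cos(r)]
        T=c['tool_from_camera'];o=tool or get_obs();Rt=R.from_euler('xyz',o['ee_rot']).as_matrix()
        return Rt@T[:3,3]+o['tool_pos'],d@(Rt@T[:3,:3]).T
    d=np.c_[q[:,0],-q[:,1],-np.ones(len(q))]
    return c['eye'],d@R.from_euler('xyz',c['orientation']).as_matrix().T
def onz(name,px,z,tool=None):
    e,d=rays(name,px,tool);return e+d*((z-e[2])/d[:,2])[:,None]
def proj(name,P):
    c=calibration(name);K=c['camera_matrix']
    p=(np.atleast_2d(P)-c['eye'])@R.from_euler('xyz',c['orientation']).as_matrix()
    return np.c_[K[0,0]*p[:,0]/-p[:,2]+K[0,2],K[1,1]*-p[:,1]/-p[:,2]+K[1,2]]
E
python3 - <<'E'
from h import *
s=cv2.imread('pics/side0.png');t=cv2.imread('pics/top0.png')
a=cv2.resize(s[165:365,195:335],None,fx=4,fy=4,interpolation=cv2.INTER_CUBIC)[:800]
cv2.imwrite('pics/c1.png',cv2.resize(s[170:360,190:340],None,fx=3.15,fy=3.15,interpolation=cv2.INTER_CUBIC))
b=cv2.resize(t[170:290,170:390],None,fx=3.6,fy=3.6,interpolation=cv2.INTER_CUBIC)
cv2.imwrite('pics/c2.png',b)
for n,im in(('side',s),('top',t)):
    hsv=cv2.cvtColor(im,cv2.COLOR_BGR2HSV);m=((hsv[...,1]<70)&(hsv[...,2]>70)).astype(np.uint8)
    for c in cv2.findContours(m,cv2.RETR_EXTERNAL,cv2.CHAIN_APPROX_NONE)[0]:
        if 300<cv2.contourArea(c)<6000: print(n,cv2.contourArea(c),cv2.minAreaRect(c),cv2.approxPolyDP(cv2.convexHull(c),3,True)[:,0].tolist())
E
```

```text
side 785.5 ((231.39019775390625, 408.48565673828125), (64.66934204101562, 29.367685317993164), 37.1847038269043) [[265, 417], [221, 419], [198, 399], [216, 379]]
side 1861.5 ((308.0000305175781, 355.0000305175781), (49.497474670410156, 48.08325958251953), 45.0) [[308, 331], [324, 337], [333, 353], [329, 369], [314, 380], [294, 375], [284, 359], [288, 340]]
side 1405.5 ((227.58905029296875, 325.5959167480469), (57.943031311035156, 26.48525047302246), 83.9909896850586) [[237, 296], [243, 353], [218, 355], [214, 299]]
side 1296.5 ((527.1500244140625, 244.0500030517578), (55.3398551940918, 30.990318298339844), 18.43494987487793) [[502, 232], [515, 226], [534, 230], [548, 240], [553, 254], [542, 262], [520, 258], [506, 248]]
top 1399.5 ((168.75001525878906, 264.2500305175781), (41.01219177246094, 43.133514404296875), 45.0) [[173, 243], [186, 251], [190, 266], [180, 282], [167, 286], [151, 277], [148, 259], [160, 245]]
top 1169.0 ((204.73529052734375, 198.14273071289062), (24.716882705688477, 50.87415313720703), 78.36637115478516) [[227, 183], [230, 205], [182, 212], [180, 191]]
top 5874.0 ((28.101551055908203, 201.21597290039062), (101.84678649902344, 66.30315399169922), 84.47245788574219) [[48, 149], [57, 158], [64, 242], [0, 255], [0, 156]]
```

View pics/c1.png

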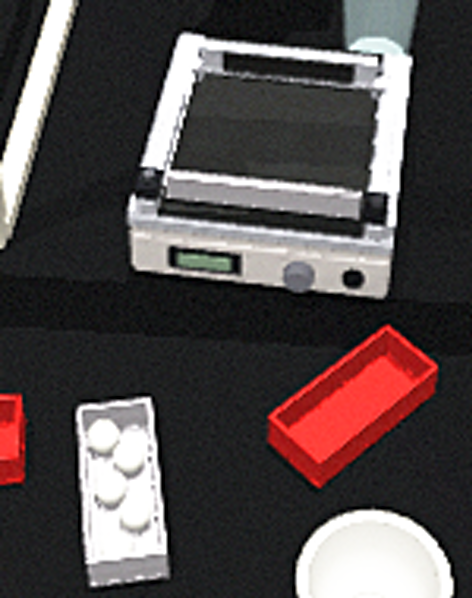

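View pics/c2.png

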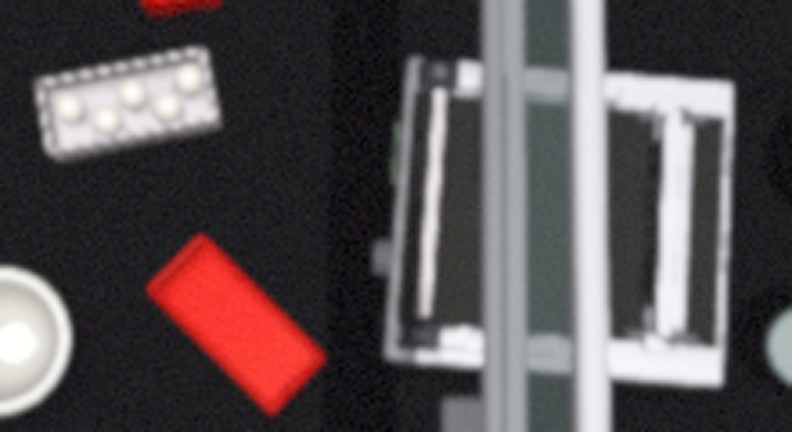

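Run:
```python
from h import *
def T(p): return np.array(p)/3.6+170
def S(p): return np.array(p)/3.15+np.array([190,170])
sh=lambda n,l,P:print(n,l,P[:,:2].tolist() if 0 else np.round(P[:,:2],4).tolist())
# tray
for n,c in(('top',[[227,183],[230,205],[182,212],[180,191]]),('side',[[237,296],[243,353],[218,355],[214,299]])):
    P=onz(n,c,0.034);sh(n,'tray rim',P);print(P.mean(0),[np.linalg.norm(P[i]-P[(i+1)%4]) for i in range(4)])
sh('top','bar top ends (centreline)',onz('top',T([[439,88],[425,318]]),.110))
sh('top','stop L/R edges',onz('top',T([[664,110],[690,110],[654,345],[684,345]]),.110))
sh('top','body corners z.09',onz('top',T([[412,58],[735,82],[722,385],[388,360]]),.09))
sh('side','bar top outer edge',onz('side',S([[165,192],[360,212]]),.110))
sh('side','bar top inner edge',onz('side',S([[170,172],[365,190]]),.110))
sh('side','stop top',onz('side',S([[200,45],[382,58],[200,75],[380,88]]),.110))
sh('side','stop foot',onz('side',S([[195,78],[380,93]]),.082))
sh('side','body',onz('side',S([[183,35],[410,55],[392,238],[132,213]]),.09))
# sash lower edge
sh('side','sash lower edge .36',onz('side',[[176,130],[407,147],[178,140],[408,150]],.36))
```

```text
top tray rim [[0.6824, 0.0621], [0.6203, 0.0518], [0.5991, 0.1822], [0.6578, 0.1909]]
[0.6399 0.1217 0.034 ] [np.float64(0.06295680433273478), np.float64(0.13220984921573412), np.float64(0.05942477942270797), np.float64(0.131178972866937)]
side tray rim [[0.6288, 0.0525], [0.5955, 0.1982], [0.6485, 0.207], [0.6824, 0.0656]]
[0.6388 0.1308 0.034 ] [np.float64(0.14939742705230571), np.float64(0.05373229691346201), np.float64(0.14546395830999215), np.float64(0.055230678856211704)]
top bar top ends (centreline) [[0.6354, -0.1143], [0.4724, -0.1052]]
top stop L/R edges [[0.6216, -0.2747], [0.6218, -0.2933], [0.4557, -0.2636], [0.4559, -0.2844]]
top body corners z.09 [[0.662, -0.0957], [0.6474, -0.3317], [0.4291, -0.3151], [0.4438, -0.0803]]
side bar top outer edge [[0.6314, -0.092], [0.474, -0.0832]]
side bar top inner edge [[0.6303, -0.1148], [0.4705, -0.1079]]
side stop top [[0.6235, -0.2777], [0.4586, -0.274], [0.619, -0.2367], [0.4599, -0.2332]]
side stop foot [[0.6272, -0.2638], [0.4583, -0.258]]
side body [[0.644, -0.3144], [0.4317, -0.3041], [0.447, -0.0757], [0.6583, -0.0852]]
side sash lower edge .36 [[0.7822, -0.1574], [0.2646, -0.1377], [0.7682, -0.1184], [0.2641, -0.1265]]
```

```bash
cat >> h.py <<'E'
import bench
def Rt(yaw,lean): # deg
    return R.from_euler('z',yaw,degrees=True)*R.from_euler('x',180,degrees=True)*R.from_euler('y',-lean,degrees=True)
def plan(pos,yaw,lean,n,hold=False,cur=None):
    """rows (tool axes, cm / rad) to bring TCP (or grasp point) to pos in n equal rows"""
    o=cur or get_obs();R0=R.from_euler('xyz',o['ee_rot']);R1=Rt(yaw,lean)
    p0=np.array(o['tool_pos']);p1=np.array(pos,float)
    if hold: p1=p1+R1.as_matrix()[:,2]*bench.hold_point_z
    rv=(R0.inv()*R1).as_rotvec()/n; out=[];Rc=R0
    for i in range(n):
        d=Rc.inv().apply((p1-p0)/n)*100; out.append(' '.join(f'{v:.2f}' for v in d)+' '+' '.join(f'{v:.3f}' for v in rv)); Rc=Rc*R.from_rotvec(rv)
    for i in range(0,n,5): print('; '.join(out[i:i+5]))
E
python3 - <<'E'
from h import *
print([n for n in dir(bench) if n[0]!='_'], getattr(bench,'hold_point_z',None))
plan([.64,.13,.2],100,0,15)
E
```

```text
['IKError', 'calibration', 'close_job', 'get_obs', 'hold_point_z', 'snapshot'] 0.0188
-3.82 -1.58 0.03 -0.000 0.000 0.073; -3.93 -1.30 0.03 -0.000 0.000 0.073; -4.01 -1.01 0.03 -0.000 0.000 0.073; -4.08 -0.71 0.03 -0.000 0.000 0.073; -4.12 -0.41 0.03 -0.000 0.000 0.073
-4.14 -0.11 0.03 -0.000 0.000 0.073; -4.14 0.19 0.03 -0.000 0.000 0.073; -4.11 0.50 0.03 -0.000 0.000 0.073; -4.06 0.80 0.03 -0.000 0.000 0.073; -3.99 1.09 0.03 -0.000 0.000 0.073
-3.90 1.38 0.03 -0.000 0.000 0.073; -3.79 1.66 0.03 -0.000 0.000 0.073; -3.66 1.93 0.03 -0.000 0.000 0.073; -3.51 2.20 0.03 -0.000 0.000 0.073; -3.34 2.45 0.03 -0.000 0.000 0.073
```

>>> step_arm:
  increments: "-3.8 -1.6 0 0 0 0.073; -3.9 -1.3 0 0 0 0.073; -4.0 -1.0 0 0 0 0.073; -4.1 -0.7 0 0 0 0.073; -4.1 -0.4 0 0 0 0.073"
  claw: -1

```text
time: 0.65
tool_pos: [0.3214, 0.3931, 0.2052]
ee_rot: [-3.141, -0.0, 2.476]
wrist_force: [-0.0, 0.0, 0.5]
width: 0.0941
```

>>> step_arm:
  increments: "-4.1 -0.1 0 0 0 0.073; -4.1 0.2 0 0 0 0.073; -4.1 0.5 0 0 0 0.073; -4.1 0.8 0 0 0 0.073; -4.0 1.1 0 0 0 0.073"

```text
time: 1.15
tool_pos: [0.4812, 0.2619, 0.2051]
ee_rot: [-3.141, -0.0, 2.111]
wrist_force: [1.1, -0.5, 0.2]
width: 0.0943
```

>>> step_arm:
  increments: "-3.9 1.4 0 0 0 0.073; -3.8 1.7 0 0 0 0.073; -3.7 1.9 0 0 0 0.073; -3.5 2.2 0 0 0 0.073; -3.3 2.4 0 0 0 0.073"

```text
time: 1.65
tool_pos: [0.641, 0.1307, 0.2048]
ee_rot: [-3.141, -0.0, 1.746]
wrist_force: [0.0, 0.2, 0.1]
width: 0.0937
```

>>> step_arm:
  increments: "0 0 0 0 0 0; 0 0 0 0 0 0"

```text
time: 1.85
tool_pos: [0.64, 0.1314, 0.2042]
ee_rot: [-3.139, -0.001, 1.748]
wrist_force: [-0.1, 2.2, -0.0]
width: 0.0936
```

Run:
```python
from h import *
import json
o=get_obs();w=snapshot('wrist')[:,:,::-1].copy();cv2.imwrite('pics/w1.png',w)
json.dump({k:list(o[k]) for k in('tool_pos','ee_rot')},open('w1.json','w'))
```

```text
(no output)
```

View pics/w1.png

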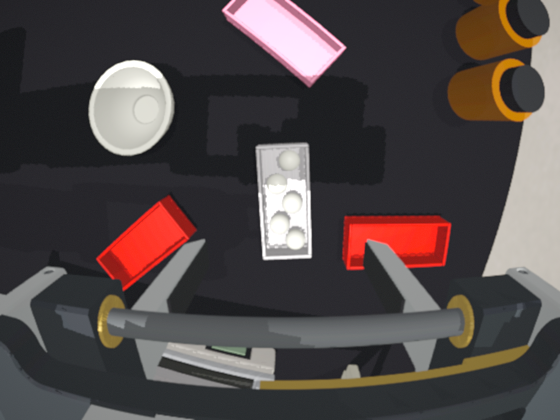

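The wrist view shows the tray with corners near (257,146), (308,143), (311,258) and (264,260). All five balls are inside, and the red trays lie clear on both sides. Next I'll work out the tray's pose.

Run:
```python
from h import *
import json
o={k:np.array(v) for k,v in json.load(open('w1.json')).items()}
w=cv2.imread('pics/w1.png');hsv=cv2.cvtColor(w,cv2.COLOR_BGR2HSV)
m=((hsv[...,1]<60)&(hsv[...,2]>80)).astype(np.uint8);m[:125]=0;m[275:]=0;m[:,:245]=0;m[:,325:]=0
m=cv2.morphologyEx(m,cv2.MORPH_CLOSE,np.ones((5,5)))
c=max(cv2.findContours(m,cv2.RETR_EXTERNAL,cv2.CHAIN_APPROX_NONE)[0],key=cv2.contourArea)[:,0]
print(cv2.approxPolyDP(cv2.convexHull(c[:,None]),3,True)[:,0].tolist())
P=onz('wrist',c,.034,o)[:,:2]
r=cv2.minAreaRect((P*1000).astype(np.float32));print(r,np.round(cv2.boxPoints(r),1).tolist())
```

```text
[[306, 142], [311, 257], [264, 260], [255, 147]]
((641.9806518554688, 123.46990966796875), (58.04487228393555, 133.3504180908203), 12.551974296569824) [[599.2000122070312, 182.1999969482422], [628.0999755859375, 52.099998474121094], [684.7999877929688, 64.69999694824219], [655.7999877929688, 194.89999389648438]]
```

Run:
```python
from h import *
G=np.array([.641,.1225,.024]);z=Rt(102,40).as_matrix()[:,2];print(z,R.from_matrix(Rt(102,40).as_matrix()).as_euler('xyz'))
plan(G-z*.09,102,40,7,True)
print('end',G-z*.09+z*.0188)
```

```text
[ 0.1336 -0.6287 -0.766 ] [3.1416 0.6981 1.7802]
0.51 -0.02 1.80 -0.002 -0.100 -0.004; 0.69 -0.02 1.74 -0.002 -0.100 -0.004; 0.86 -0.02 1.67 -0.002 -0.100 -0.004; 1.02 -0.02 1.57 -0.002 -0.100 -0.004; 1.17 -0.02 1.46 -0.002 -0.100 -0.004
1.31 -0.02 1.34 -0.002 -0.100 -0.004; 1.44 -0.01 1.20 -0.002 -0.100 -0.004
end [0.6315 0.1673 0.0785]
```

>>> step_arm:
  increments: "0.5 0 1.8 -0.002 -0.1 -0.004; 0.7 0 1.74 -0.002 -0.1 -0.004; 0.86 0 1.67 -0.002 -0.1 -0.004; 1.0 0 1.57 -0.002 -0.1 -0.004; 1.2 0 1.46 -0.002 -0.1 -0.004"

```text
time: 2.4
tool_pos: [0.6346, 0.1593, 0.1164]
ee_rot: [3.133, 0.503, 1.77]
wrist_force: [0.3, 0.2, -0.8]
width: 0.0943
```

>>> step_arm:
  increments: "1.3 0 1.34 -0.002 -0.1 -0.004; 1.44 0 1.2 -0.002 -0.1 -0.004; 0 0 0 0 0 0; 0 0 0 0 0 0"

```text
time: 2.8
tool_pos: [0.6327, 0.1684, 0.0792]
ee_rot: [3.139, 0.699, 1.78]
wrist_force: [0.4, -0.5, 0.4]
width: 0.0941
```

Run:
```python
from h import *
import json
o=get_obs();print(o['joint_positions'],o['tool_pos'],o['ee_rot']);w=snapshot('wrist')[:,:,::-1].copy();cv2.imwrite('pics/w2.png',w)
json.dump({k:list(o[k]) for k in('tool_pos','ee_rot')},open('w2.json','w'))
plan([.641,.1225,.024],102,40,5,True)
```

```text
[ 0.5062  0.532   1.226  -0.6647  1.6109  0.3468] [0.6327 0.1684 0.0792] [3.139  0.6993 1.7803]
0.04 -0.06 1.84 0.001 0.000 -0.001; 0.04 -0.06 1.84 0.001 0.000 -0.001; 0.04 -0.05 1.84 0.001 0.000 -0.001; 0.04 -0.05 1.84 0.001 0.000 -0.001; 0.04 -0.05 1.84 0.001 0.000 -0.001
```

View pics/w2.png

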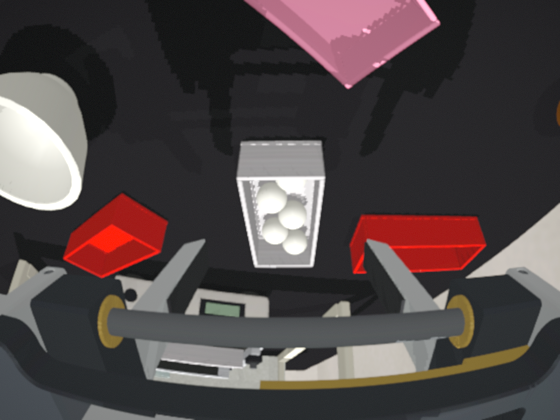

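The tray is centred between the fingers at column 281. The right red tray's near edge, at about (352–362, 217–270), looks close to the right finger, so I'll compute that clearance.

Run:
```python
from h import *
import json
Rm=Rt(102,40).as_matrix();G=np.array([.641,.1225,.024])
for f in('w1','w2'):
    o={k:np.array(v) for k,v in json.load(open(f+'.json')).items()}
    w=cv2.imread(f'pics/{f}.png');hsv=cv2.cvtColor(w,cv2.COLOR_BGR2HSV)
    m=((hsv[...,1]>150)&(hsv[...,2]>80)&((hsv[...,0]<8)|(hsv[...,0]>172))).astype(np.uint8)
    for c in cv2.findContours(m,cv2.RETR_EXTERNAL,cv2.CHAIN_APPROX_NONE)[0]:
        if cv2.contourArea(c)<500: continue
        P=onz('wrist',c[:,0],.034,o);q=(P-G)@Rt(102,0).as_matrix()
        i=np.argmin(abs(q[:,1]));print(f,'nearest tool y %.3f at x %.3f'%(q[i,1],q[i,0]),[round(float(abs(q[abs(q[:,0]-a)<.006][:,1]).min()),3) if (abs(q[:,0]-a)<.006).any() else None for a in(-.06,-.04,-.03,-.02,-.01,0,.01,.02)])
    # tray refine (steel, near-end & far rim)
    m=((hsv[...,1]<60)&(hsv[...,2]>80)).astype(np.uint8)
    if f=='w2':
        m[:130]=0;m[275:]=0;m[:,:225]=0;m[:,335:]=0;m=cv2.morphologyEx(m,cv2.MORPH_CLOSE,np.ones((5,5)))
        c=max(cv2.findContours(m,1,1)[0],key=cv2.contourArea);a=cv2.approxPolyDP(cv2.convexHull(c),3,True)[:,0];print(a.tolist())
    pix=[[238,179],[325,179],[313,266],[254,267]] if f=='w2' else [[255,147],[306,142],[311,257],[264,260]]
    P=onz('wrist',pix,.034,o);print(P[:,:2].tolist(),P.mean(0),[np.linalg.norm(P[i]-P[i-1]).round(4) for i in range(4)])
```

```text
w1 nearest tool y 0.066 at x -0.054 [0.066, 0.067, 0.067, 0.068, 0.068, None, None, None]
w1 nearest tool y -0.102 at x -0.026 [0.136, 0.111, 0.102, 0.102, 0.109, 0.117, 0.123, 0.13]
[[0.6000485691456653, 0.1794311494357224], [0.6528478126589372, 0.19425402064719927], [0.6836332763250256, 0.06628144430529195], [0.6304492596323028, 0.05285543095690054]] [0.6417 0.1232 0.034 ] [np.float64(0.1302), np.float64(0.0548), np.float64(0.1316), np.float64(0.0549)]
w2 nearest tool y 0.058 at x -0.019 [0.067, 0.062, 0.06, 0.058, 0.058, 0.058, 0.059, 0.059]
w2 nearest tool y -0.089 at x 0.016 [0.138, 0.112, 0.108, 0.102, 0.098, 0.094, 0.089, 0.089]
[[321, 141], [325, 181], [313, 266], [255, 267], [236, 182], [241, 141]]
[[0.6019614918516283, 0.17992055631637516], [0.6557960505024806, 0.19127714965799075], [0.6833916473421141, 0.06844177221824954], [0.6285899014990972, 0.05450390950488804]] [0.6424 0.1235 0.034 ] [np.float64(0.1282), np.float64(0.055), np.float64(0.1259), np.float64(0.0565)]
```

>>> step_arm:
  increments: "0.05 -0.03 1.84 0 0 0; 0.05 -0.03 1.84 0 0 0; 0.05 -0.03 1.84 0 0 0; 0.05 -0.03 1.84 0 0 0; 0.05 -0.03 1.8 0 0 0"
  claw: -0.7

```text
time: 3.35
tool_pos: [0.6463, 0.1097, 0.0112]
ee_rot: [3.128, 0.698, 1.768]
wrist_force: [-0.5, -0.1, 0.6]
width: 0.0798
```

>>> step_arm:
  increments: "0 0 0 0 0 0; 0 0 0 0 0 0"

```text
time: 3.55
tool_pos: [0.6455, 0.1103, 0.0104]
ee_rot: [3.132, 0.699, 1.771]
wrist_force: [-0.2, -0.5, 0.1]
width: 0.08
```

>>> step_arm:
  increments: "0 0 0 0 0 0; 0 0 0 0 0 0; 0 0 0 0 0 0; 0 0 0 0 0 0; 0 0 0 0 0 0"
  claw: 1

```text
time: 4.05
tool_pos: [0.6437, 0.1113, 0.0085]
ee_rot: [3.138, 0.701, 1.776]
wrist_force: [-3.6, 0.6, 6.5]
width: 0.0556
```

>>> step_arm:
  increments: "0 0 0 0 0 0; 0 0 0 0 0 0; 0 0 0 0 0 0"

```text
time: 4.35
tool_pos: [0.6437, 0.1113, 0.0085]
ee_rot: [3.138, 0.701, 1.776]
wrist_force: [-4.2, 0.6, 5.5]
width: 0.0556
```

The grip holds at 55.6 mm. Before carrying the tray I'll zoom in on the stop and the bar in the first pictures.

Run:
```python
from h import *
s=cv2.imread('pics/side0.png');t=cv2.imread('pics/top0.png')
a=cv2.resize(s[175:270,225:330],None,fx=6,fy=6,interpolation=cv2.INTER_LINEAR) #630x570
b=cv2.resize(t[180:280,270:385],None,fx=5,fy=5,interpolation=cv2.INTER_LINEAR)
a=a[:300];b=cv2.resize(t[182:282,270:385],None,fx=6.9,fy=3,interpolation=cv2.INTER_LINEAR)
out=np.zeros((600,800,3),np.uint8);out[:300,:630]=a;out[300:600,:793]=b[:300,:793]
cv2.imwrite('pics/c3.png',out)
```

```text
(no output)
```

View pics/c3.png

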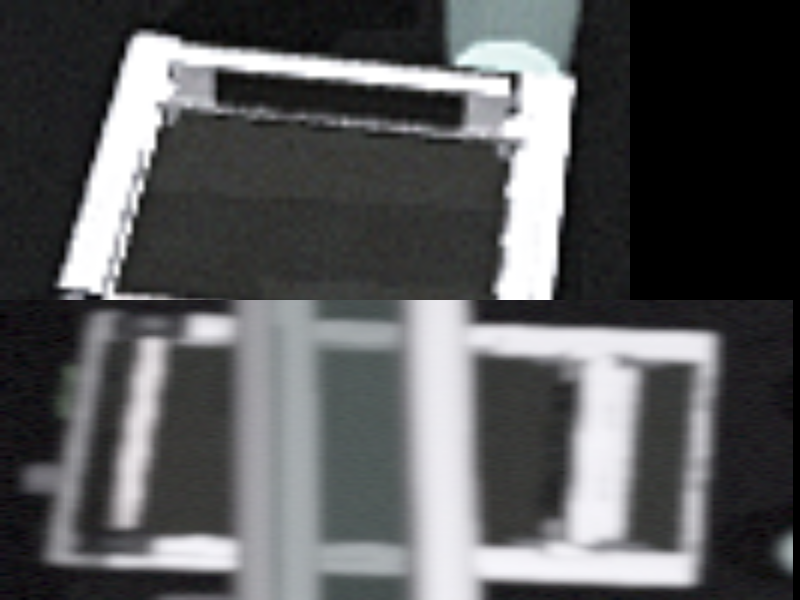

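The zoom shows the stop's inner face with a dark pad in the middle. In the side zoom its foot runs (165,105)–(520,138) and its top edge (172,60)–(513,92). In the top zoom the white top strip starts at columns 580 and 567, and the bar strip runs from (150,340) to (127,525).

Run:
```python
from h import *
S=lambda p:np.array(p)/6+[225,175]
T=lambda p:(np.array(p)-[0,300])/[6.9,3]+[270,182]
print('stop top side',onz('side',S([[172,62],[513,93]]),.11)[:,:2].tolist())
print('stop foot side',onz('side',S([[165,106],[520,140]]),.082)[:,:2].tolist())
print('stop top top',onz('top',T([[582,360],[568,540]]),.11)[:,:2].tolist())
print('stop foot top',onz('top',T([[560,375],[546,530]]),.082)[:,:2].tolist())
print('bar inner edge top',onz('top',T([[166,345],[143,525]]),.11)[:,:2].tolist(),'outer',onz('top',T([[136,345],[112,525]]),.11)[:,:2].tolist())
print('rails side top view',onz('top',T([[600,333],[600,353],[600,552],[600,578]]),.092)[:,:2].tolist())
G=[.6412,.1231,.149];plan(G,102,40,5,True)
```

```text
stop top side [[0.6225226689889015, -0.2731019288631883], [0.46068524374772973, -0.26471377954197783]]
stop foot side [[0.626504170986407, -0.2730901523689593], [0.4554424538578451, -0.26334393332196715]]
stop top top [[0.6177803703277813, -0.2743638158786012], [0.46514358208606704, -0.2654619019198693]]
stop foot top [[0.6100164983431422, -0.2718551160750552], [0.47484359138037785, -0.26343404281097016]]
bar inner edge top [[0.6287313762005207, -0.11978886600401284], [0.47573283662323806, -0.11185710459653567]] outer [[0.6285766427085284, -0.10864390028680701], [0.47560139346892977, -0.10065710231620381]]
rails side top view [[0.645660389180535, -0.2858363556968471], [0.6278073607340667, -0.28536657218948086], [0.45604945879314773, -0.28084694517865716], [0.4343688696882044, -0.2802764434723486]]
-1.63 0.01 -1.93 0.000 0.000 -0.001; -1.63 0.01 -1.93 0.000 0.000 -0.001; -1.62 0.00 -1.93 0.000 0.000 -0.001; -1.62 0.00 -1.93 0.000 0.000 -0.001; -1.62 0.00 -1.93 0.000 0.000 -0.001
```

>>> step_arm:
  increments: "-0.4 0 -0.48 0 0 0; -0.8 0 -0.96 0 0 0; -1.3 0 -1.54 0 0 0; -1.6 0 -1.91 0 0 0; -1.6 0 -1.91 0 0 0"

```text
time: 4.85
tool_pos: [0.6442, 0.1112, 0.0984]
ee_rot: [3.136, 0.7, 1.776]
wrist_force: [0.1, 0.3, -3.3]
width: 0.0561
```

>>> step_arm:
  increments: "-1.3 0 -1.54 0 0 0; -0.8 0 -0.96 0 0 0; -0.4 0 -0.48 0 0 0; 0 0 0 0 0 0"

```text
time: 5.25
tool_pos: [0.644, 0.1114, 0.1361]
ee_rot: [3.135, 0.7, 1.775]
wrist_force: [-1.0, -0.3, -2.8]
width: 0.0557
```

Run:
```python
from h import *
o=get_obs();print(o['joint_positions'],o['tool_pos'],o['ee_rot'])
cv2.imwrite('pics/s2.png',snapshot('side')[:,:,::-1])
plan([.5465,-.195,.150],87,40,15,True)
```

```text
[ 0.4252  0.4458  1.2316 -0.6822  1.6233  0.2378] [0.644  0.1114 0.1361] [3.1351 0.6995 1.7751]
-1.49 -1.08 1.24 0.011 0.000 0.013; -1.51 -1.04 1.26 0.011 0.000 0.013; -1.52 -1.01 1.27 0.011 0.000 0.013; -1.53 -0.97 1.28 0.011 0.000 0.013; -1.54 -0.94 1.29 0.011 0.000 0.013
-1.56 -0.90 1.30 0.011 0.000 0.013; -1.57 -0.87 1.31 0.011 0.000 0.013; -1.58 -0.83 1.32 0.011 0.000 0.013; -1.59 -0.80 1.33 0.011 0.000 0.013; -1.60 -0.76 1.34 0.011 0.000 0.013
-1.61 -0.72 1.34 0.011 0.000 0.013; -1.62 -0.69 1.35 0.011 0.000 0.013; -1.63 -0.65 1.36 0.011 0.000 0.013; -1.64 -0.61 1.37 0.011 0.000 0.013; -1.65 -0.58 1.37 0.011 0.000 0.013
```

View pics/s2.png

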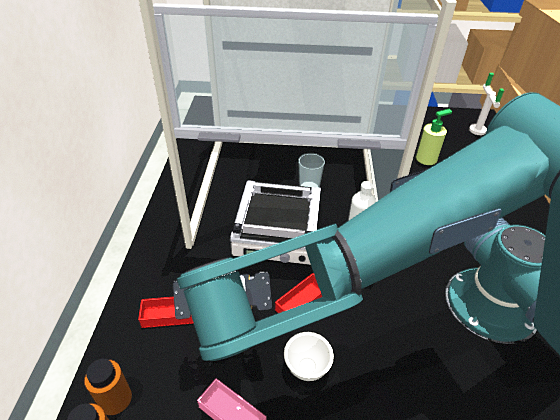

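The forearm yoke is bulky, and by my estimate it would come close to the sash's lower edge at a 40° lean. There is plenty of time, so I'll set the tray down nearer the shaker, regrasp it at about 52°, and then carry it in.

Run:
```python
from h import *
plan([.640,.035,.080],87,40,12,True)
print('down'); o=dict(get_obs()); Rm=Rt(87,40); o['ee_rot']=Rm.as_euler('xyz');o['tool_pos']=np.array([.640,.035,.080])+Rm.as_matrix()[:,2]*.0188
plan([.640,.035,.0235],87,40,5,True,cur=o); print(o['tool_pos'])
```

```text
-0.17 -0.19 0.90 0.014 0.000 0.016; -0.18 -0.17 0.90 0.014 0.000 0.016; -0.18 -0.16 0.90 0.014 0.000 0.016; -0.18 -0.14 0.91 0.014 0.000 0.016; -0.19 -0.12 0.91 0.014 0.000 0.016
-0.19 -0.11 0.91 0.014 0.000 0.016; -0.19 -0.09 0.91 0.014 0.000 0.016; -0.19 -0.08 0.91 0.014 0.000 0.016; -0.19 -0.06 0.91 0.014 0.000 0.016; -0.19 -0.04 0.91 0.014 0.000 0.016
-0.19 -0.03 0.91 0.014 0.000 0.016; -0.19 -0.01 0.92 0.014 0.000 0.016
down
0.73 -0.00 0.87 -0.000 0.000 -0.000; 0.73 -0.00 0.87 -0.000 0.000 -0.000; 0.73 -0.00 0.87 -0.000 0.000 -0.000; 0.73 -0.00 0.87 -0.000 0.000 -0.000; 0.73 -0.00 0.87 -0.000 0.000 -0.000
[0.6394 0.0229 0.0656]
```

>>> step_arm:
  increments: "-0.17 -0.19 0.9 0.014 0 0.016; -0.18 -0.17 0.9 0.014 0 0.016; -0.18 -0.16 0.9 0.014 0 0.016; -0.18 -0.14 0.91 0.014 0 0.016; -0.19 -0.12 0.91 0.014 0 0.016"

```text
time: 5.8
tool_pos: [0.6419, 0.0734, 0.1053]
ee_rot: [3.141, 0.7, 1.67]
wrist_force: [0.1, 0.5, -3.3]
width: 0.0558
```

>>> step_arm:
  increments: "-0.19 -0.11 0.91 0.014 0 0.016; -0.19 -0.09 0.91 0.014 0 0.016; -0.19 -0.08 0.91 0.014 0 0.016; -0.19 -0.06 0.91 0.014 0 0.016; -0.19 -0.04 0.91 0.014 0 0.016"

```text
time: 6.3
tool_pos: [0.6405, 0.0371, 0.0774]
ee_rot: [-3.141, 0.7, 1.565]
wrist_force: [0.1, -0.0, -3.8]
width: 0.0556
```

>>> step_arm:
  increments: "-0.19 -0.03 0.91 0.014 0 0.016; -0.19 -0.01 0.92 0.014 0 0.016; 0 0 0 0 0 0"

```text
time: 6.6
tool_pos: [0.6393, 0.0216, 0.0649]
ee_rot: [-3.137, 0.701, 1.525]
wrist_force: [-0.3, -0.6, -3.8]
width: 0.0558
```

Run:
```python
from h import *
o=get_obs();print(o['joint_positions'],o['tool_pos'],o['ee_rot'])
plan([.640,.035,.026],87,40,5,True)
```

```text
[ 0.2816  0.533   1.2557 -0.6553  1.6121  0.3896] [0.6393 0.0216 0.0649] [-3.1371  0.7005  1.5249]
0.71 0.00 0.80 -0.000 0.000 0.001; 0.71 0.00 0.80 -0.000 0.000 0.001; 0.71 0.00 0.80 -0.000 0.000 0.001; 0.71 0.00 0.80 -0.000 0.000 0.001; 0.71 -0.00 0.80 -0.000 0.000 0.001
```

>>> step_arm:
  increments: "0.71 0 0.82 0 0 0; 0.71 0 0.82 0 0 0; 0.71 0 0.82 0 0 0; 0.71 0 0.82 0 0 0; 0.55 0 0.62 0 0 0"

```text
time: 7.1
tool_pos: [0.6392, 0.024, 0.0128]
ee_rot: [-3.138, 0.7, 1.527]
wrist_force: [-0.0, 0.0, -3.0]
width: 0.0557
```

>>> step_arm:
  increments: "0.13 0 0.16 0 0 0; 0.13 0 0.16 0 0 0; 0 0 0 0 0 0"

```text
time: 7.4
tool_pos: [0.64, 0.0238, 0.0106]
ee_rot: [-3.14, 0.7, 1.525]
wrist_force: [0.6, -0.2, -3.6]
width: 0.0557
```

>>> step_arm:
  increments: "0.1 0 0.12 0 0 0; 0.05 0 0.07 0 0 0; 0 0 0 0 0 0"

```text
time: 7.7
tool_pos: [0.6402, 0.0238, 0.0086]
ee_rot: [-3.141, 0.7, 1.525]
wrist_force: [-0.1, 0.6, -1.5]
width: 0.0558
```

>>> step_arm:
  increments: "0.04 0 0.05 0 0 0; 0 0 0 0 0 0"

```text
time: 7.9
tool_pos: [0.6402, 0.0237, 0.0086]
ee_rot: [-3.142, 0.7, 1.524]
wrist_force: [-0.8, 1.7, 2.4]
width: 0.056
```

>>> step_arm:
  increments: "0 0 0 0 0 0; 0 0 0 0 0 0; 0 0 0 0 0 0; 0 0 0 0 0 0"
  claw: -0.7

```text
time: 8.3
tool_pos: [0.6398, 0.0235, 0.0074]
ee_rot: [-3.14, 0.7, 1.525]
wrist_force: [0.3, -0.3, -0.8]
width: 0.0797
```

Run:
```python
from h import *
o=get_obs();G=o['tool_pos']-R.from_euler('xyz',o['ee_rot']).as_matrix()[:,2]*.0188
print(o['time'],o['joint_positions'],o['tool_pos'],o['ee_rot'],G,o['width'])
G[2]=.0255
plan(G,87.3,52,4,True)
```

```text
8.3 [ 0.2843  0.5908  1.2936 -0.6552  1.5349  0.4497] [0.6398 0.0235 0.0074] [-3.1399  0.6999  1.5252] [0.6404 0.0356 0.0217] 0.07967884757596869
-0.16 0.00 -0.08 -0.000 -0.052 0.000; -0.16 0.00 -0.07 -0.000 -0.052 0.000; -0.17 0.00 -0.07 -0.000 -0.052 0.000; -0.17 0.00 -0.06 -0.000 -0.052 0.000
```

>>> step_arm:
  increments: "-0.16 0 -0.08 0 -0.052 0; -0.16 0 -0.07 0 -0.052 0; -0.17 0 -0.07 0 -0.052 0; -0.17 0 -0.06 0 -0.052 0; 0 0 0 0 0 0"

```text
time: 8.8
tool_pos: [0.6389, 0.0216, 0.0121]
ee_rot: [-3.134, 0.909, 1.531]
wrist_force: [0.1, -0.1, 0.1]
width: 0.0798
```

>>> step_arm:
  increments: "0 0 0 0 0 0; 0 0 0 0 0 0; 0 0 0 0 0 0; 0 0 0 0 0 0; 0 0 0 0 0 0"
  claw: 1

```text
time: 9.3
tool_pos: [0.64, 0.0206, 0.0147]
ee_rot: [-3.141, 0.908, 1.524]
wrist_force: [-0.3, 0.1, 0.9]
width: 0.0556
```

>>> step_arm:
  increments: "-0.4 0 -0.31 0 0 0; -0.8 0 -0.62 0 0 0; -1.2 0 -0.94 0 0 0; -1.6 0 -1.25 0 0 0; -2.0 0 -1.56 0 0 0"

```text
time: 9.8
tool_pos: [0.6395, 0.0209, 0.0915]
ee_rot: [-3.138, 0.908, 1.527]
wrist_force: [1.1, -0.2, -2.8]
width: 0.0557
```

>>> step_arm:
  increments: "-2.0 0 -1.56 0 0 0; -1.2 0 -0.94 0 0 0; -0.7 0 -0.55 0 0 0; 0 0 0 0 0 0"

```text
time: 10.2
tool_pos: [0.6404, 0.0212, 0.1416]
ee_rot: [3.139, 0.906, 1.522]
wrist_force: [-0.1, 0.0, -3.2]
width: 0.0559
```

Run:
```python
from h import *
o=get_obs();G=o['tool_pos']-R.from_euler('xyz',o['ee_rot']).as_matrix()[:,2]*.0188
print(o['time'],o['joint_positions'],o['tool_pos'],o['ee_rot'],G,o['width'])
s=snapshot('side')[:,:,::-1];cv2.imwrite('pics/s3.png',s)
plan([.5465,-.195,G[2]],87,52,15,True)
```

```text
10.2 [ 0.3479  0.5551  1.1702 -0.8371  1.7752  0.3728] [0.6404 0.0212 0.1416] [3.1386 0.9064 1.5218] [0.6411 0.0359 0.1531] 0.05591292464434398
-0.97 -0.55 1.23 0.000 -0.000 0.000; -0.97 -0.55 1.23 0.000 -0.000 0.000; -0.97 -0.55 1.23 0.000 -0.000 0.000; -0.97 -0.55 1.23 0.000 -0.000 0.000; -0.97 -0.55 1.23 0.000 -0.000 0.000
-0.97 -0.55 1.23 0.000 -0.000 0.000; -0.97 -0.55 1.23 0.000 -0.000 0.000; -0.97 -0.55 1.23 0.000 -0.000 0.000; -0.98 -0.55 1.23 0.000 -0.000 0.000; -0.98 -0.55 1.23 0.000 -0.000 0.000
-0.98 -0.55 1.23 0.000 -0.000 0.000; -0.98 -0.55 1.23 0.000 -0.000 0.000; -0.98 -0.55 1.23 0.000 -0.000 0.000; -0.98 -0.55 1.23 0.000 -0.000 0.000; -0.98 -0.55 1.23 0.000 -0.000 0.000
```

View pics/s3.png

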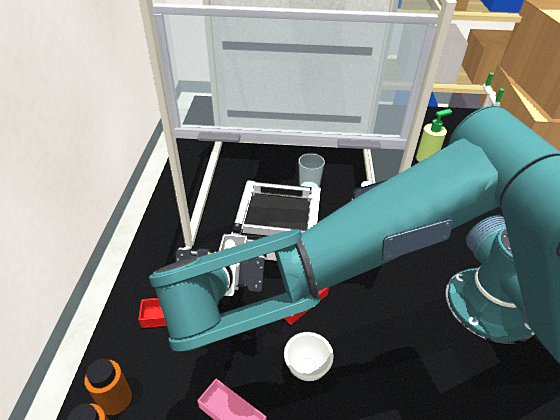

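>>> step_arm:
  increments: "-0.5 -0.28 0.62 0 0 0; -0.97 -0.55 1.23 0 0 0; -0.97 -0.55 1.23 0 0 0; -0.97 -0.55 1.23 0 0 0; -0.97 -0.55 1.23 0 0 0"

```text
time: 10.75
tool_pos: [0.6104, -0.0497, 0.1381]
ee_rot: [-3.133, 0.909, 1.53]
wrist_force: [0.1, -1.2, -3.0]
width: 0.0559
```

>>> step_arm:
  increments: "-0.97 -0.55 1.23 0 0 0; -0.97 -0.55 1.23 0 0 0; -0.97 -0.55 1.23 0 0 0; -0.5 -0.28 0.62 0 0 0; 0 0 0 0 0 0"

```text
time: 11.25
tool_pos: [0.5889, -0.1037, 0.1399]
ee_rot: [-3.137, 0.908, 1.526]
wrist_force: [-0.1, 0.4, -2.5]
width: 0.0561
```

Run:
```python
from h import *
o=get_obs();G=o['tool_pos']-R.from_euler('xyz',o['ee_rot']).as_matrix()[:,2]*.0188
print(o['time'],o['joint_positions'],o['tool_pos'],o['ee_rot'],G,o['width'],o['wrist_force'])
t=snapshot('top')[:,:,::-1].copy();cv2.imwrite('pics/t4.png',t)
s=snapshot('side')[:,:,::-1].copy();cv2.imwrite('pics/s4.png',s)
for n,im in(('top',t),):
    hsv=cv2.cvtColor(im,cv2.COLOR_BGR2HSV);m=((abs(hsv[...,0].astype(int)-90)<10)&(hsv[...,1]>90)).astype(np.uint8)
    m=cv2.morphologyEx(m,cv2.MORPH_OPEN,np.ones((3,3)))
    for r in range(150,420,15):
        x=np.where(m[r])[0]
        if len(x): print(r,x.min(),x.max(),onz('top',[[x.max(),r]],.36)[0,:2],onz('top',[[x.max(),r]],.45)[0,:2])
cv2.imwrite('pics/t4v.png',np.hstack([t[100:420,120:420],s[60:380,130:430]]))
plan([.5465,-.195,G[2]],87,52,10,True)
```

```text
11.25 [ 0.1881  0.3701  1.4385 -0.8734  1.6068  0.3298] [ 0.5889 -0.1037  0.1399] [-3.1372  0.9081  1.5261] [ 0.5897 -0.0889  0.1515] 0.0561377510094135 [-0.0749  0.4318 -2.5338]
150 141 165 [0.6634 0.1442] [0.6324 0.1179]
165 133 181 [0.6339 0.1119] [0.6067 0.0897]
180 120 212 [0.6052 0.0516] [0.5817 0.0371]
195 117 213 [0.5761 0.0485] [0.5562 0.0345]
210 117 185 [0.5466 0.0997] [0.5305 0.0791]
225 120 186 [0.5183 0.0964] [0.5059 0.0762]
240 118 188 [0.4904 0.0913] [0.4815 0.0717]
255 120 185 [0.4628 0.0953] [0.4574 0.0753]
270 139 177 [0.4354 0.1084] [0.4336 0.0867]
285 123 181 [0.4087 0.0997] [0.4102 0.0791]
300 120 181 [0.3822 0.0983] [0.3871 0.0779]
315 116 183 [0.3561 0.0933] [0.3644 0.0735]
330 113 175 [0.3302 0.1061] [0.3418 0.0847]
345 110 176 [0.3048 0.1029] [0.3196 0.0819]
360 108 178 [0.2797 0.098 ] [0.2978 0.0776]
375 106 179 [0.255  0.0949] [0.2762 0.0749]
390 105 180 [0.2305 0.0918] [0.2548 0.0722]
405 102 257 [ 0.2073 -0.0416] [ 0.2346 -0.0442]
-0.67 -0.39 0.86 0.000 -0.000 0.000; -0.67 -0.39 0.86 0.000 -0.000 0.000; -0.67 -0.39 0.86 0.000 -0.000 0.000; -0.67 -0.39 0.86 0.000 -0.000 0.000; -0.67 -0.39 0.86 0.000 -0.000 0.000
-0.67 -0.39 0.86 0.000 -0.000 0.000; -0.67 -0.39 0.86 0.000 -0.000 0.000; -0.67 -0.39 0.86 0.000 -0.000 0.000; -0.67 -0.39 0.86 0.000 -0.000 0.000; -0.67 -0.39 0.86 0.000 -0.000 0.000
```

View pics/t4v.png

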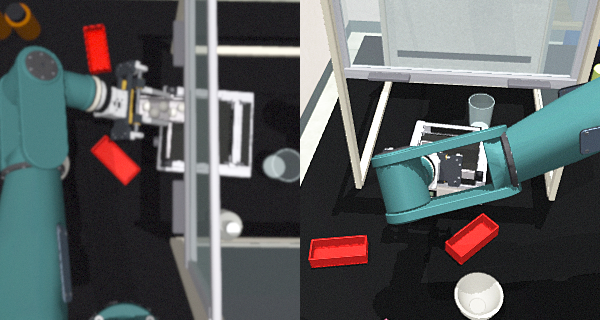

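The combined view shows the arm and yoke well short of the sash, the hand heading under it, and the reds, mortar, bottle and beaker clear. I'll carry on inward.

>>> step_arm:
  increments: "-0.4 -0.23 0.5 0 0 0; -0.7 -0.4 0.9 0 0 0; -0.7 -0.4 0.9 0 0 0; -0.7 -0.4 0.9 0 0 0; -0.7 -0.4 0.9 0 0 0"

```text
time: 11.85
tool_pos: [0.5686, -0.1548, 0.1405]
ee_rot: [-3.139, 0.908, 1.526]
wrist_force: [0.1, 0.4, -3.4]
width: 0.0556
```

>>> step_arm:
  increments: "-0.7 -0.4 0.9 0 0 0; -0.7 -0.4 0.9 0 0 0; -0.7 -0.4 0.9 0 0 0; -0.7 -0.4 0.9 0 0 0; -0.4 -0.23 0.5 0 0 0"

```text
time: 12.35
tool_pos: [0.5478, -0.2059, 0.1405]
ee_rot: [-3.139, 0.908, 1.525]
wrist_force: [0.1, 0.5, -3.7]
width: 0.0559
```

>>> step_arm:
  increments: "-0.35 -0.14 0.4 0 0 0; 0 0 0 0 0 0; 0 0 0 0 0 0"

```text
time: 12.65
tool_pos: [0.547, -0.2098, 0.1408]
ee_rot: [-3.14, 0.908, 1.526]
wrist_force: [0.3, 0.5, -3.2]
width: 0.056
```

Run:
```python
from h import *
o=get_obs();G=o['tool_pos']-R.from_euler('xyz',o['ee_rot']).as_matrix()[:,2]*.0188
print(o['time'],o['joint_positions'],o['tool_pos'],o['ee_rot'],G,o['width'],o['wrist_force'])
t=snapshot('top')[:,:,::-1].copy();cv2.imwrite('pics/t5.png',t)
plan([.5465,-.195,.1105],87,52,5,True)
```

```text
12.65 [ 0.0171  0.2409  1.6034 -0.9138  1.4529  0.2542] [ 0.547  -0.2098  0.1408] [-3.1398  0.9075  1.5258] [ 0.5477 -0.195   0.1523] 0.05595586609969346 [ 0.3228  0.5295 -3.1922]
0.66 -0.03 0.52 0.001 -0.000 0.001; 0.66 -0.03 0.52 0.001 -0.000 0.001; 0.66 -0.03 0.52 0.001 -0.000 0.001; 0.66 -0.03 0.52 0.001 -0.000 0.001; 0.66 -0.03 0.52 0.001 -0.000 0.001
```

>>> step_arm:
  increments: "0.6 -0.02 0.47 0 0 0; 0.66 -0.03 0.52 0 0 0; 0.66 -0.03 0.52 0 0 0; 0.66 -0.02 0.52 0 0 0; 0.5 0 0.39 0 0 0"

```text
time: 13.2
tool_pos: [0.5454, -0.2099, 0.1001]
ee_rot: [-3.137, 0.908, 1.528]
wrist_force: [0.5, 0.0, -3.0]
width: 0.0563
```

>>> step_arm:
  increments: "0.1 0 0.08 0 0 0; 0.1 0 0.08 0 0 0; 0 0 0 0 0 0"

```text
time: 13.5
tool_pos: [0.546, -0.2101, 0.0991]
ee_rot: [-3.14, 0.908, 1.526]
wrist_force: [0.8, 0.1, -2.2]
width: 0.0556
```

>>> step_arm:
  increments: "0.08 0 0.06 0 0 0; 0.08 0 0.06 0 0 0; 0 0 0 0 0 0"

```text
time: 13.8
tool_pos: [0.5458, -0.21, 0.0971]
ee_rot: [-3.14, 0.908, 1.526]
wrist_force: [-1.0, -0.3, -2.4]
width: 0.056
```

>>> step_arm:
  increments: "0.06 0 0.05 0 0 0; 0 0 0 0 0 0"

```text
time: 14.0
tool_pos: [0.546, -0.21, 0.0967]
ee_rot: [-3.14, 0.908, 1.525]
wrist_force: [-0.6, 0.5, -2.2]
width: 0.0562
```

>>> step_arm:
  increments: "0.06 0 0.05 0 0 0; 0 0 0 0 0 0"

```text
time: 14.2
tool_pos: [0.546, -0.2101, 0.0967]
ee_rot: [-3.141, 0.909, 1.524]
wrist_force: [-1.6, 3.4, 3.2]
width: 0.0554
```

>>> step_arm:
  increments: "0.04 0 0.03 0 0 0; 0 0 0 0 0 0"

```text
time: 14.4
tool_pos: [0.546, -0.2101, 0.0967]
ee_rot: [-3.141, 0.91, 1.524]
wrist_force: [-3.7, 3.5, 5.4]
width: 0.0556
```

The tray is down on the mat: contact came at the same height offset as on the bench, and the wrist force turned upward. Releasing and backing out along the fingers.

>>> step_arm:
  increments: "0 0 0 0 0 0; 0 0 0 0 0 0; 0 0 0 0 0 0; 0 0 0 0 0 0"
  claw: -0.7

```text
time: 14.8
tool_pos: [0.5458, -0.2102, 0.0947]
ee_rot: [-3.139, 0.908, 1.526]
wrist_force: [0.6, 0.5, 0.7]
width: 0.0798
```

>>> step_arm:
  increments: "0 0 -1 0 0 0; 0 0 -2 0 0 0; 0 0 -3 0 0 0; 0 0 -4 0 0 0; 0 0 -4 0 0 0"

```text
time: 15.3
tool_pos: [0.5508, -0.0986, 0.1822]
ee_rot: [-3.139, 0.908, 1.526]
wrist_force: [0.7, -0.2, 0.4]
width: 0.0798
```

>>> step_arm:
  increments: "0 0 -4 0 0 0; 0 0 -3 0 0 0; 0 0 0 0 0 0; 0 0 0 0 0 0; 0 0 0 0 0 0"
  claw: 1

```text
time: 15.8
tool_pos: [0.5531, -0.0453, 0.223]
ee_rot: [-3.136, 0.908, 1.528]
wrist_force: [-0.8, -0.5, -0.3]
width: 0.0434
```

Run:
```python
from h import *
import json
o=get_obs();print(o['time'],o['joint_positions'],o['tool_pos'],o['ee_rot'],o['width'],o['wrist_force'])
json.dump({k:list(o[k]) for k in('tool_pos','ee_rot')},open('w6.json','w'))
w=snapshot('wrist')[:,:,::-1].copy();cv2.imwrite('pics/w6.png',w)
t=snapshot('top')[:,:,::-1].copy();cv2.imwrite('pics/t6.png',t)
a=cv2.resize(w[120:420,60:500],(792,540))
out=np.zeros((600,800,3),np.uint8)
out[:300,:440]=w[120:420,60:500]; out[300:,:]=cv2.resize(t[182:282,270:385],(800,300))
cv2.imwrite('pics/v6.png',out)
plan([.5525,-.085,.12],87,52,5)
```

```text
15.8 [ 0.294   0.2729  1.3901 -0.8617  1.7805  0.2849] [ 0.5531 -0.0453  0.223 ] [-3.1358  0.9084  1.5282] 0.04340410340405766 [-0.7519 -0.5414 -0.3003]
1.14 0.04 1.88 0.000 0.000 0.001; 1.14 0.04 1.88 0.000 0.000 0.001; 1.14 0.04 1.88 0.000 0.000 0.001; 1.14 0.03 1.89 0.000 0.000 0.001; 1.14 0.03 1.89 0.000 0.000 0.001
```

View pics/v6.png

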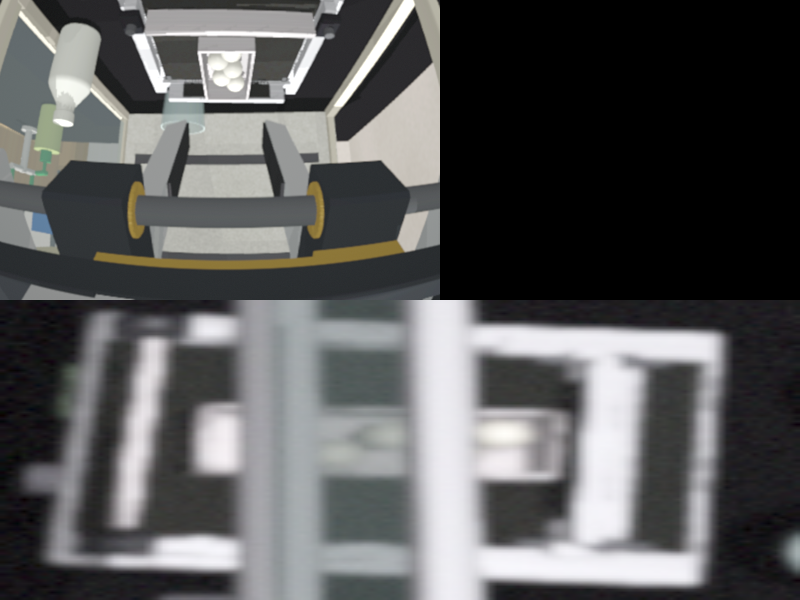

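The picture shows the tray on the deck, square and central between the rails. All five balls are in it, its inner end is close to the stop, and a gap is left towards the bar. Closing the fingers and going to the bar's outer face.

>>> step_arm:
  increments: "1.14 0.04 1.5 0 0 0; 1.14 0.04 1.5 0 0 0; 1.14 0.04 1.5 0 0 0; 1.14 0.03 1.5 0 0 0; 1.14 0.03 1.5 0 0 0"
  claw: 1

```text
time: 16.4
tool_pos: [0.5537, -0.0695, 0.1307]
ee_rot: [-3.136, 0.908, 1.528]
wrist_force: [-0.0, 1.1, 0.1]
width: 0.0005
```

>>> step_arm:
  increments: "0 0 0 0 0 0; 0 0 0 0 0 0"

```text
time: 16.6
tool_pos: [0.5541, -0.0691, 0.1326]
ee_rot: [-3.137, 0.909, 1.527]
wrist_force: [0.1, 0.1, 0.3]
width: 0.0006
```

Run:
```python
from h import *
o=get_obs();print(o['time'],o['tool_pos'],o['ee_rot'],o['width'],o['wrist_force'])
T=lambda p:(np.array(p)-[0,300])/[800/115,3]+[270,182]
print('tray',onz('top',T([[193,405],[193,472],[566,412],[563,482]]),.116)[:,:2].tolist())
plan([.5525,-.083,.099],87,52,4)
```

```text
16.6 [ 0.5541 -0.0691  0.1326] [-3.1375  0.9086  1.5271] 0.0006237743028525533 [0.1433 0.0827 0.2563]
tray [[0.5759638808306066, -0.1288560662757801], [0.5194698245443324, -0.12890136544272163], [0.5717777954592791, -0.264346380301985], [0.5127640217934903, -0.2618651539472502]]
0.45 -0.02 0.79 0.001 0.000 0.001; 0.45 -0.02 0.79 0.001 0.000 0.001; 0.45 -0.02 0.79 0.001 0.000 0.001; 0.45 -0.02 0.79 0.001 0.000 0.001
```

>>> step_arm:
  increments: "0.45 -0.02 0.79 0 0 0; 0.45 -0.02 0.79 0 0 0; 0.45 -0.02 0.79 0 0 0; 0.45 -0.02 0.79 0 0 0; 0 0 0 0 0 0"

```text
time: 17.1
tool_pos: [0.5517, -0.0831, 0.0977]
ee_rot: [-3.134, 0.908, 1.529]
wrist_force: [-0.6, 0.2, -0.1]
width: 0.0003
```

>>> step_arm:
  increments: "-0.31 0 0.4 0 0 0; -0.31 0 0.4 0 0 0; -0.31 0 0.4 0 0 0; -0.12 0 0.16 0 0 0; 0 0 0 0 0 0"

```text
time: 17.6
tool_pos: [0.5521, -0.0999, 0.0998]
ee_rot: [-3.141, 0.907, 1.524]
wrist_force: [0.9, 0.7, -1.2]
width: 0.0003
```

Now I'll push in small steps, watching the force.

>>> step_arm:
  increments: "-0.18 0 0.24 0 0 0; -0.18 0 0.24 0 0 0; 0 0 0 0 0 0"

```text
time: 17.9
tool_pos: [0.5518, -0.1057, 0.0996]
ee_rot: [-3.14, 0.908, 1.525]
wrist_force: [-1.0, 3.5, 2.7]
width: 0.0003
```

>>> step_arm:
  increments: "-0.12 0 0.16 0 0 0; -0.12 0 0.16 0 0 0; -0.12 0 0.16 0 0 0; 0 0 0 0 0 0"

```text
time: 18.3
tool_pos: [0.5515, -0.112, 0.0993]
ee_rot: [-3.14, 0.908, 1.525]
wrist_force: [-0.1, 2.0, 2.3]
width: 0.0006
```

>>> step_arm:
  increments: "-0.12 0 0.16 0 0 0; -0.12 0 0.16 0 0 0; -0.06 0 0.08 0 0 0; 0 0 0 0 0 0"

```text
time: 18.7
tool_pos: [0.5512, -0.1166, 0.0992]
ee_rot: [-3.14, 0.907, 1.525]
wrist_force: [-0.9, 5.9, 4.0]
width: 0.001
```

>>> step_arm:
  increments: "-0.06 0 0.08 0 0 0; -0.06 0 0.08 0 0 0; 0 0 0 0 0 0"

```text
time: 19.0
tool_pos: [0.5511, -0.1185, 0.0992]
ee_rot: [-3.14, 0.907, 1.525]
wrist_force: [-1.5, 5.9, 3.4]
width: 0.0003
```

>>> step_arm:
  increments: "-0.06 0 0.08 0 0 0; 0 0 0 0 0 0"

```text
time: 19.2
tool_pos: [0.551, -0.1195, 0.0992]
ee_rot: [-3.14, 0.907, 1.526]
wrist_force: [-1.1, 5.9, 3.8]
width: 0.0004
```

Bar and tray are moving together at about 6 N, so I'll continue in 1 mm steps.

>>> step_arm:
  increments: "-0.06 0 0.08 0 0 0; 0 0 0 0 0 0"

```text
time: 19.4
tool_pos: [0.551, -0.1205, 0.0992]
ee_rot: [-3.14, 0.907, 1.526]
wrist_force: [-1.4, 5.7, 4.3]
width: 0.0003
```

>>> step_arm:
  increments: "-0.06 0 0.08 0 0 0; 0 0 0 0 0 0"

```text
time: 19.6
tool_pos: [0.5509, -0.1215, 0.0992]
ee_rot: [-3.14, 0.907, 1.526]
wrist_force: [-1.1, 6.0, 4.3]
width: 0.0003
```

>>> step_arm:
  increments: "-0.03 0 0.04 0 0 0; 0 0 0 0 0 0"

```text
time: 19.8
tool_pos: [0.5509, -0.1219, 0.0992]
ee_rot: [-3.14, 0.907, 1.525]
wrist_force: [-1.5, 5.8, 4.3]
width: 0.0007
```

>>> step_arm:
  increments: "-0.06 0 0.08 0 0 0; 0 0 0 0 0 0"

```text
time: 20.0
tool_pos: [0.5508, -0.1229, 0.0991]
ee_rot: [-3.14, 0.907, 1.525]
wrist_force: [-1.4, 6.1, 4.4]
width: 0.0003
```

>>> step_arm:
  increments: "-0.03 0 0.04 0 0 0; 0 0 0 0 0 0"

```text
time: 20.2
tool_pos: [0.5508, -0.1232, 0.0992]
ee_rot: [-3.14, 0.907, 1.525]
wrist_force: [-2.3, 7.8, 4.6]
width: 0.0004
```

>>> step_arm:
  increments: "-0.03 0 0.04 0 0 0; 0 0 0 0 0 0"

```text
time: 20.4
tool_pos: [0.5508, -0.1233, 0.0992]
ee_rot: [-3.14, 0.907, 1.525]
wrist_force: [-1.7, 9.2, 4.9]
width: 0.0009
```

The force has started to climb with almost no further travel, so the tray is reaching the stop. I'll firm it up gently.

>>> step_arm:
  increments: "-0.03 0 0.04 0 0 0; 0 0 0 0 0 0"

```text
time: 20.6
tool_pos: [0.5508, -0.1235, 0.0992]
ee_rot: [-3.14, 0.906, 1.525]
wrist_force: [-2.4, 9.6, 6.6]
width: 0.0005
```

>>> step_arm:
  increments: "-0.03 0 0.04 0 0 0; 0 0 0 0 0 0"

```text
time: 20.8
tool_pos: [0.5508, -0.1235, 0.0992]
ee_rot: [-3.141, 0.905, 1.525]
wrist_force: [-2.4, 12.0, 6.9]
width: 0.0006
```

>>> step_arm:
  increments: "-0.03 0 0.04 0 0 0; 0 0 0 0 0 0"

```text
time: 21.0
tool_pos: [0.5508, -0.1236, 0.0992]
ee_rot: [-3.141, 0.905, 1.525]
wrist_force: [-3.3, 13.3, 7.0]
width: 0.0007
```

>>> step_arm:
  increments: "-0.04 0 0.05 0 0 0; 0 0 0 0 0 0; 0 0 0 0 0 0"

```text
time: 21.3
tool_pos: [0.5508, -0.1237, 0.0992]
ee_rot: [-3.141, 0.904, 1.525]
wrist_force: [-3.7, 17.4, 7.6]
width: 0.0003
```

>>> step_arm:
  increments: "0.25 0 -0.32 0 0 0; 0.4 0 -0.5 0 0 0; 0.6 0 -0.8 0 0 0; 0.6 0 -0.8 0 0 0; 0 0 -2 0 0 0"

```text
time: 21.8
tool_pos: [0.5515, -0.0801, 0.1095]
ee_rot: [-3.132, 0.909, 1.531]
wrist_force: [-0.3, -0.1, -0.1]
width: 0.0004
```

>>> step_arm:
  increments: "0 0 -4 0 0 0; 0 0 -4 0 0 0; 0 0 -4 0 0 0; 0 0 -3 0 0 0; 0 0 0 0 0 0"

```text
time: 22.3
tool_pos: [0.5602, 0.0413, 0.2064]
ee_rot: [3.135, 0.905, 1.522]
wrist_force: [0.0, -1.0, 0.1]
width: 0.0007
```

Run:
```python
from h import *
o=get_obs();print(o['time'],o['tool_pos'],o['ee_rot'],o['wrist_force'])
w=snapshot('wrist')[:,:,::-1].copy();cv2.imwrite('pics/w7.png',w)
t=snapshot('top')[:,:,::-1].copy();s=snapshot('side')[:,:,::-1].copy();cv2.imwrite('pics/t7.png',t)
out=np.zeros((600,800,3),np.uint8)
out[:300,:500]=cv2.resize(w[110:260,160:410],(500,300),interpolation=cv2.INTER_CUBIC);out[:300,500:]=s[90:390,150:450]; out[300:,:]=cv2.resize(t[182:282,270:385],(800,300))
cv2.imwrite('pics/v7.png',out)
```

```text
22.3 [0.5602 0.0413 0.2064] [3.1345 0.9052 1.5223] [ 0.0272 -0.9931  0.0781]
```

View pics/v7.png

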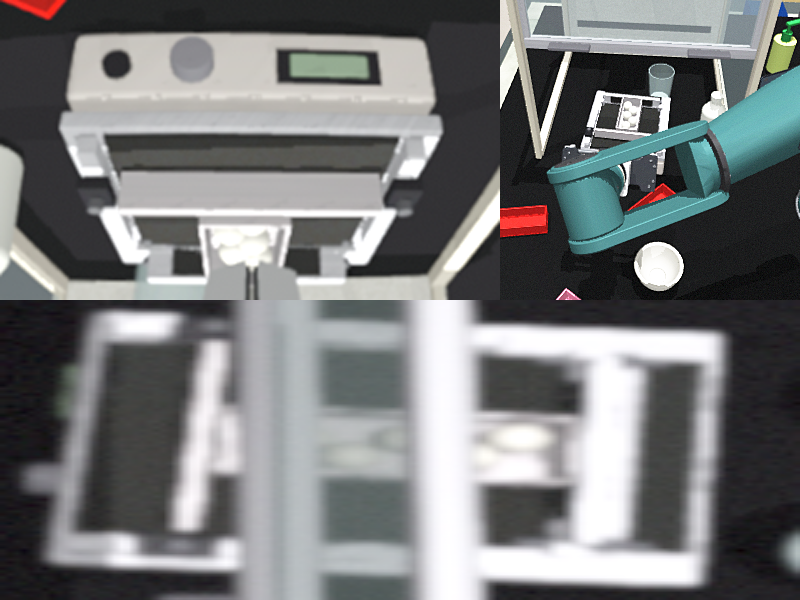

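The last view shows the bar flush on the tray's outer end and the tray's inner end at the stop, square. The balls are inside, and the bystanders haven't moved.

```bash
python3 -c "
from bench import *
print(close_job())"
```

```text
the job is handed in; nothing more can be done
None
```

The tray of grinding balls is on the shaker, lengthwise and about midway between the guide rails. It is held between the clamp bar and the end stop. The job was handed in at about 22.5 s of the 54 s allowed.

- **Carrying:** I gripped the tray leaning outwards at 40°, but judged that lean too close to the sash for the arm's wrist. I set the tray down on the bench just in front of the shaker and regripped it at 52°. Then I carried it level under the sash and put it down gently on the mat.
- **Clamping:** I pushed the bar from outside with closed fingers. It moved at about 2–3.5 N on its own, then about 6 N once it was moving the tray too. At the stop the force rose to 17 N with under 1 mm more travel, and I backed off there.
- **Last checks:** The hand was clear, with about 1 N or less at the wrist. The last pictures show bar, tray and stop touching and square. The balls are in the tray; all five could be counted before clamping, but the fingers partly hid them afterwards. The sash, mortar, beaker and bottle appear unmoved.
- **Disagreements:** None of the measurements conflicted. The top and side cameras agreed to about 2 mm on the stop's position.

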